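# Tighten the wide digestion vessel to its first click

### The arm

A 7-joint arm with a two-finger parallel gripper is mounted at the origin on the work surface. World frame = base frame: x ahead of the robot, y to its left, z up, the work surface at z = 0. Lengths are in m, angles in rad, forces in N, time in s.
With the tool pointing down it reaches from about 0.4 to 0.85 m from the base axis. Payload 10.4 kg.
Tool frame: the origin (TCP) lies at the very end of the fingers, on their centre line; the grasp point (between the pads) lies r.grip_depth behind it (r.grip_depth is the distance from the TCP to the grasp point, in m); y points along the fingers, z is the direction in which the jaws open and shut, and the axes are right-handed (so a half turn about y gives the same grasp; the last joint's range is limited). The gripper opens to 87 mm and grips with 3 to 60 N. Pads are 19 mm wide; open, the fingers measure 117 mm over their backs; the gripper's body (75 mm by 190 mm) begins 51 mm behind the grasp point.
Start: joints at [-1.148, 0.332, -0.065, 1.46, 0.022, 1.35, -0.088], TCP at [0.269, 0.564, 0.198] pointing down, gripper open.
Joint ranges: [-2.6, 2.6], [-0.5, 2.12], [-1.47, 1.34], [0.16, 2.42], [-1.27, 4.41], [0.06, 2.06], [-2.6, 2.6]. Speed limits (rad/s): [2.22, 2.22, 2.79, 2.79, 3.14, 3.14, 3.14].

### API

Orientations are given as a unit quaternion [x, y, z, w].
In Python, from bench import r gives the robot as it stands.
- The arm moves only by the shell command python3 -m jog 'ROWS' [OPENING] [FORCE]. ROWS is JSON, a list of rows, each a list of 6 numbers: the shift along the tool's x, y, z in m, then the turn, a rotation vector about the tool's x, y, z in degrees. A call has 1 to 12 rows; each row shifts and turns the pose as measured when the row begins, along the tool's axes as they then stand; what a row does not reach is not made up. A row lasts 1/12 s, in which the tool goes at most 41.7 mm and 7.16 degrees, less where a joint would pass 70% of its speed; a pose out of reach is approached as far as the arm can. A call with a gripper value outside its range is refused whole. OPENING is the opening, from -1 (shut) to 1 (fully open), so that 0 is half open, set as the call begins (- or left out, the last holds). The fingers move at their own pace and stop on an object; FORCE is the grip in N (left out, the last holds). Time passes only in rows, so rows that do not move let the fingers close. It gives the time, the measured TCP pose, the force and the opening at its end, in the units of the state.
- r.read_state(): the state, without advancing time (a new reading comes with each control period).
- r.camera(name): name is "scene" or "top" or "wrist"; returns a dict with "image" (400x640x3 uint8, red, green, blue), "range_z" (400x640 float32, m along the optical axis (not along the pixel's ray), 0 where there is no reading), "K" (3x3 intrinsics, pixels), "R" (3x3) and "t" (3): a world point X has camera coordinates R X + t. Camera axes: x right, y down, z forward; pixel columns grow to the right and rows downward; lengths in m; the calibration is good to about 2 mm. The wrist camera is an equidistant fisheye: a pixel r from the principal point sees the ray r / f radians off the axis. A picture is of the moment at which its call begins.
- r.close_job(): hands the job in, once; it reports no verdict.
The state is a dict: "time": time; "joint_positions": joint angles; "joint_vel": joint speeds; "joint_torque": joint torques, N m; "ee_pos": TCP position; "eef_rot": TCP orientation; "ft_force": force on the tool from outside, world axes, zero at the start; "torque": the same for the moment, N m; "width": finger opening in m.
Only numpy, scipy, OpenCV 4.12 (cv2) and the standard library are available. Lean on these libraries where they do the work, as an engineer would, in place of code of your own. Each camera call takes 0.05 s, during which the arm holds its last target. There are 200 camera calls.

### The job

Two pressure vessels are bolted to the laboratory bench; tighten the cap of the wide one by swinging its lever clockwise (seen from above) by the upright black grip until its torque clutch gives the first click. Stop there: do not go on to a second click and do not turn the lever back. Leave the narrow vessel's lever alone, and let go at the end.

Things in the scene. Friction and masses are not known exactly. Their poses are not given: they have to be found in the camera images.
- wide_vessel: Fixed vessel, white cylinder 90 mm wide; origin under its centre on the bench, z up = axis of nut and lever. Grey nut, 100 mm, top 122 mm high; hub boss top 146; steel lever 18 mm wide, top face 140 high. Lever starts left of the body's x axis (x faces away from the robot). Turning clockwise, the nut goes along (3 N at the grip) for 0.3-0.6 rad, then seats hard; exact angle unknown beforehand.
- wide_grip (a point): Upright black round grip at the end of the wide vessel's lever: 16 mm in diameter, from the lever's top (140 mm above the bench) up to 188 mm, 95 mm from the vessel's axis, moving on a circle with the lever. Point on its centre line, 164 mm above the bench. After the click the lever stays where left, 0.3 to 0.7 rad right of the vessel's x axis.
- wide_clutch (a joint): Slip of lever against nut, rad, clockwise +: near 0 until the nut seats; rests near 0.45 after the first click, 0.90 after the second. Resistance peaks at 7 N at the grip at 0.11 rad, then fades; past 0.26 it snaps on to 0.45 by itself, past 0.71 to the second click. Seen from above: hub pointer 90 deg anticlockwise of the lever against 3 black marks on the nut: start, first, second click.
- narrow_grip (a point): Same black grip on the lever of the other, narrow vessel (white cylinder 52 mm wide, nut 66 mm; same height, base plate and lever). Not to be moved. Point on the grip's centre line, 164 mm above the bench.
Things that resemble listed ones, but are neither listed nor needed, are in the scene too. Leave any pink or purple look-alike of the wide_vessel alone.

How it is judged:
By the outcome, as a careful person would: the job done as asked, in the order asked, and still so for the second after the job is handed in, with the robot touching nothing.
It also fails if it takes over 38 s, if anything falls off the work surface, if the arm or the gripper's body presses on something with over 40 N, if the wrist force passes 120 N, or if a joint passes its speed limit or range.

## Working session

There is one attempt and no reset: what is moved stays moved. The work goes in short steps, Python scripts to look and compute and a shell command to move; the robot and the scene stay as the last step left them, time stands still between calls to the robot, and variables do not carry over. Pictures are saved under pics/ and viewed, about 8 in all and at most 12, crops included, and the job is handed in when it is done.

```bash
mkdir -p pics; ls; python3 - <<'E'
from bench import r
import cv2,numpy as np
s=r.read_state();print(s, r.grip_depth)
for n in("top","scene"):
    c=r.camera(n);cv2.imwrite(f"pics/{n}0.png",c["image"][:,:,::-1]);np.savez(f"pics/{n}0.npz",**c)
    print(n,c["K"],c["R"],c["t"])
E
```

```text
pics
{'time': 0.0, 'joint_positions': array([-1.14760471,  0.33284849, -0.06471523,  1.46095102,  0.02160289,
        1.3498872 , -0.088475  ]), 'joint_vel': array([-5.21671856e-05, -5.09693893e-04,  1.05618801e-03,  5.40447049e-04,
       -4.44490516e-04, -6.91980501e-04, -1.09870125e-03]), 'joint_torque': array([ 2.28785411e-04, -6.23257971e+01,  2.45177618e-02, -3.89912975e+01,
       -6.14597951e-02,  3.96382471e-02,  1.56987985e-04]), 'ee_pos': array([0.26930029, 0.56353855, 0.19766397]), 'eef_rot': array([ 0.69010517, -0.15637549,  0.15620078, -0.68913197]), 'ft_force': array([ 0.15789795, -0.14356634, -0.56263517]), 'torque': array([-0.01669751, -0.01952683, -0.04662292]), 'width': 0.08754102779707401} 0.0187
top [[404.0219221    0.         320.45911263]
 [  0.         404.0219221  203.50613208]
 [  0.           0.           1.        ]] [[-0.02683644 -0.99953458 -0.01450631]
 [-0.99407876  0.02821289 -0.10493551]
 [ 0.10529594  0.01160432 -0.99437322]] [0.0345167  0.53246741 1.08920214]
scene [[375.59198895   0.         325.71406937]
 [  0.         375.59198895 194.79413345]
 [  0.           0.           1.        ]] [[ 0.36311636  0.93173655 -0.0036745 ]
 [ 0.5716292  -0.22588615 -0.78880638]
 [-0.73578975  0.28432805 -0.61463078]] [-0.22897331 -0.20531768  1.31787894]
```

View pics/top0.png

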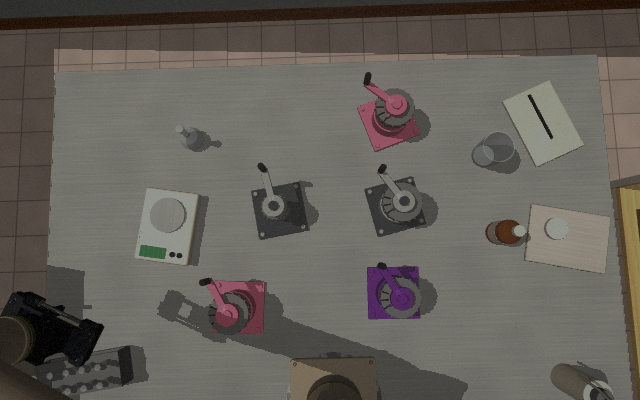

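View pics/scene0.png

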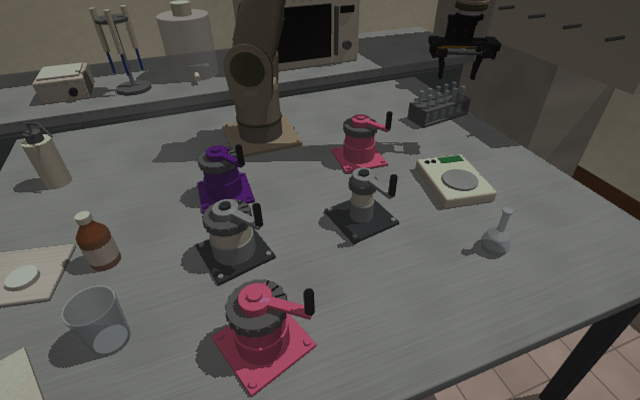

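The top view shows grey vessels at (404,200), with a wide nut and marks, and at (273,205), which is narrow. The pink (397,105), pink (228,315) and purple (402,297) ones are look-alikes. The grey one at (404,200) fits wide_vessel; I'll confirm this in a crop and measure it.

```bash
cat > h.py <<'E'
import numpy as np,cv2
def world(c):
    K,R,t,d=c["K"],c["R"],c["t"],c["range_z"]
    v,u=np.mgrid[:d.shape[0],:d.shape[1]]
    p=np.stack([(u-K[0,2])/K[0,0]*d,(v-K[1,2])/K[1,1]*d,d],-1)
    return (p-t)@R
def ray(c,u,v,z):
    K,R,t=c["K"],c["R"],c["t"]; o=-R.T@t
    d=R.T@np.array([(u-K[0,2])/K[0,0],(v-K[1,2])/K[1,1],1]); return o+d*(z-o[2])/d[2]
E
python3 - <<'E'
from h import *
c=dict(np.load("pics/top0.npz"));W=world(c);im=c["image"].astype(int)
for n,(x0,x1,y0,y1) in dict(wide=(355,440,155,245),narrow=(240,315,155,245)).items():
    z=W[y0:y1,x0:x1,2]; I=im[y0:y1,x0:x1]
    for lab,m in (("hub",(z>.1435)&(z<.149)&(I.min(2)>90)),("lev",(z>.134)&(z<.142)&(I.min(2)>90)),("grip",(z>.15)&(I.max(2)<60)),("griptop",(z>.182)),("nut",(z>.112)&(z<.126))):
        vv,uu=np.nonzero(m)
        if len(uu)==0: print(n,lab,0);continue
        P=W[y0:y1,x0:x1][m]
        (cx,cy),rad=cv2.minEnclosingCircle(np.c_[uu,vv].astype(np.float32))
        print(n,lab,len(uu),"px",uu.mean()+x0,vv.mean()+y0,"circ",cx+x0,cy+y0,rad,"W",P.mean(0).round(4),"ext",np.ptp(P,0).round(3), P[:,2].max())
s=dict(np.load("pics/scene0.npz"));
a=cv2.resize(c["image"][155:245,355:440],None,fx=5,fy=5,interpolation=2)
b=cv2.resize(s["image"][190:280,185:275],None,fx=5,fy=5,interpolation=2)[:450,:375]
cv2.imwrite("pics/crop1.png",np.hstack([a,b])[:,:,::-1])
E
```

```text
wide hub 6 px 396.8333333333333 198.16666666666666 circ 394.0 194.5 13.463011741638184 W [ 0.5289 -0.1708  0.1441] ext [0.058 0.035 0.001] 0.14489351152627103
wide lev 399 px 398.5488721804511 194.35588972431077 circ 394.5454559326172 191.5454559326172 23.441600799560547 W [ 0.539  -0.1764  0.1389] ext [0.095 0.084 0.008] 0.14186371513026125
wide grip 60 px 382.55 174.4 circ 389.8178825378418 199.3993377685547 36.25244140625 W [ 0.5773 -0.1158  0.2911] ext [0.192 0.148 0.989] 1.139448894233734
wide griptop 69 px 388.39130434782606 186.73913043478262 circ 398.0 198.0 50.24947738647461 W [ 0.5118 -0.0665  0.6424] ext [0.192 0.148 0.957] 1.139448894233734
wide nut 772 px 402.2137305699482 203.32901554404145 circ 402.1816711425781 201.50643157958984 20.67877960205078 W [ 0.5181 -0.1879  0.121 ] ext [0.102 0.103 0.014] 0.12589786865168612
narrow hub 3 px 273.0 198.0 circ 273.0 200.0 12.206655502319336 W [0.5381 0.1361 0.1438] ext [0.051 0.034 0.001] 0.14418432913635096
narrow lev 399 px 270.5513784461153 197.55889724310777 circ 269.0 193.5 22.94023895263672 W [0.5401 0.1428 0.139 ] ext [0.111 0.055 0.008] 0.14199959489803896
narrow grip 66 px 265.6818181818182 176.72727272727272 circ 282.0 195.5 39.8152961730957 W [0.5704 0.128  0.3679] ext [0.203 0.159 0.989] 1.139448894233734
narrow griptop 65 px 270.36923076923074 186.12307692307692 circ 279.1250801086426 198.51719284057617 49.22966766357422 W [0.5123 0.0819 0.6706] ext [0.203 0.159 0.957] 1.139448894233734
narrow nut 152 px 276.7763157894737 208.7171052631579 circ 274.1553192138672 206.20212936401367 13.8462553024292 W [0.5134 0.1299 0.1204] ext [0.068 0.069 0.013] 0.1253326015573391
```

View pics/crop1.png

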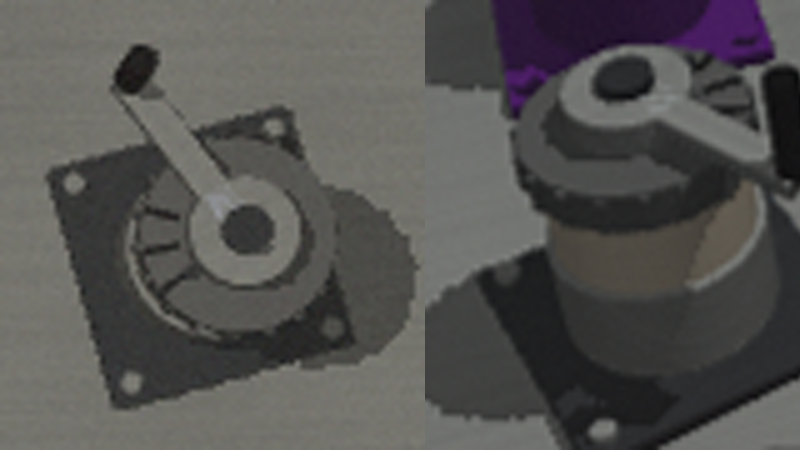

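```bash
python3 - <<'E'
from h import *
from bench import r
from scipy.spatial.transform import Rotation as Ro
c=dict(np.load("pics/top0.npz"));W=world(c);im=c["image"].astype(int)
H=ray(c,404.6,200.8,.146); 
f=lambda u,v,z: ray(c,355+u/5,155+v/5,z)
print("cam",-c["R"].T@c["t"],"hub",H)
# grip mask
m=(im[155:190,370:395].max(2)<50).astype(np.uint8)
n,l,st,ce=cv2.connectedComponentsWithStats(m);k=1+st[1:,4].argmax();uu=np.nonzero(l==k);cx,cy=ce[k]+[370,155]
print("grip",st[k],cx,cy)
G=ray(c,cx,cy,.164);print("G",G,"rad",np.linalg.norm((G-H)[:2]),"ang deg",np.degrees(np.arctan2(*(G-H)[1::-1])))
# base plate/nut circle centre via depth
z=W[...,2];M=(z>.117)&(z<.126);M[:, :355]=0;M[:,440:]=0;M[:155]=0;M[245:]=0
P=W[M];print("nut ctr",(P[:,:2].max(0)+P[:,:2].min(0))/2,np.median(P[:,2]))
# scene check of grip
s=dict(np.load("pics/scene0.npz"));im=s["image"].astype(int)
m=(im[195:240,245:270].max(2)<45).astype(np.uint8);n,l,st,ce=cv2.connectedComponentsWithStats(m);k=1+st[1:,4].argmax();cx,cy=ce[k]+[245,195];print("scene grip",st[k],cx,cy,ray(s,cx,cy,.164))
R=Ro.from_quat(r.read_state()["eef_rot"]).as_matrix();print(R)
E
```

```text
cam [0.41555228 0.00683874 1.13944889] hub [ 0.5215716  -0.18926713  0.146     ]
grip [ 8  9  8 10 53] 381.5660377358491 168.43396226415095
G [ 0.6008022  -0.13345498  0.164     ] rad 0.0969148265053109 ang deg 35.16188874023871
nut ctr [ 0.52215399 -0.18781983] 0.12112799806947173
scene grip [  8   8  10  26 165] 257.3636363636364 214.79393939393938 [ 0.6019223  -0.13206147  0.164     ]
[[ 9.02254543e-01 -4.98840700e-04  4.31203537e-01]
 [-4.31203824e-01 -1.13709152e-03  9.02253828e-01]
 [ 4.02369530e-05 -9.99999229e-01 -1.24104800e-03]]
```

wide_vessel is confirmed: the nut extent is 102 mm with its top at 0.121, and the grip is at radius 97 mm (two views agree within 2 mm). Moving above it.

```bash
A='[0.025,-0.005,-0.0202,0,0,0]'; true
python3 -m jog '[[0.015,-0.012,-0.012,0,0,0],[0.025,-0.012,-0.0202,0,0,0],[0.025,-0.012,-0.0202,0,0,0],[0.025,-0.012,-0.0202,0,0,0],[0.025,-0.012,-0.0202,0,0,0],[0.025,0,-0.0202,0,0,0],[0.025,0,-0.0202,0,0,0],[0.025,0,-0.0202,0,0,0],[0.025,0,-0.0202,0,0,0],[0.025,0,-0.0202,0,0,0],[0.025,0,-0.0202,0,0,0],[0.025,0,-0.0202,0,0,0]]' 0.2
python3 -m jog '[[0.025,0,-0.0202,0,0,0],[0.025,0,-0.0202,0,0,0],[0.025,0,-0.0202,0,0,0],[0.025,0,-0.0202,0,0,0],[0.025,0,-0.0202,0,0,0],[0.025,0,-0.0202,0,0,0],[0.025,0,-0.0202,0,0,0],[0.025,0,-0.0202,0,0,0],[0.025,0,-0.0202,0,0,0],[0.025,0,-0.0202,0,0,0]]'
python3 -m jog '[[0,0,0,0,7,0],[0,0,0,0,7,0],[0,0,0,0,7,0],[0,0,0,0,7,0],[0,0,0,0,7,0],[0,0,0,0,7,0],[0,0,0,0,7,0],[0,0,0,0,7,0],[0,0,0,0,7,0]]'
python3 -m jog '[[0,0,0,0,7,0],[0,0,0,0,7,0],[0,0,0,0,7,0],[0,0,0,0,7,0],[0,0,0,0,7,0],[0,0,0,0,7,0],[0,0,0,0,7,0]]'
cat >> h.py <<'E'
from scipy.spatial.transform import Rotation as Ro
H=np.array([.522,-.1885])
def go(s,X):
    R=Ro.from_quat(s["eef_rot"]).as_matrix();p=s["ee_pos"]
    print("t",s["time"],"p",p.round(4),"zyaw",np.degrees(np.arctan2(R[1,2],R[0,2])).round(1),"ydir",R[:,1].round(3),"shift mm",((np.array(X)-p)@R*1000).round(1),"q",s["joint_positions"].round(2),"F",s["ft_force"].round(1),"w",round(s["width"],4))
    d=p[:2]-H;print("rad",np.linalg.norm(d).round(4),"ang",np.degrees(np.arctan2(d[1],d[0])).round(1))
E
python3 -c "
from h import *
from bench import r
go(r.read_state(),[.601,-.133,.15])"
```

```text
time: 1.1
ee_pos: [0.4306, 0.2172, 0.2554]
eef_rot: [0.694, -0.154, 0.149, -0.688]
ft_force: [0.4, 0.2, 0.3]
width: 0.0524
time: 1.93
ee_pos: [0.5756, -0.0873, 0.2544]
eef_rot: [0.694, -0.154, 0.148, -0.688]
ft_force: [0.3, 0.7, -0.6]
width: 0.0522
time: 2.68
ee_pos: [0.5745, -0.0987, 0.2501]
eef_rot: [0.511, -0.498, 0.495, -0.496]
ft_force: [-0.0, 1.0, 0.9]
width: 0.0524
time: 3.27
ee_pos: [0.5728, -0.0981, 0.2474]
eef_rot: [0.255, -0.662, 0.664, -0.237]
ft_force: [0.5, -0.3, 0.6]
width: 0.0518
t 3.2667 p [ 0.5728 -0.0981  0.2474] zyaw -49.3 ydir [-0.023 -0.011 -1.   ] shift mm [-1.1 97.1 45.5] q [-0.56  0.28  0.8   1.52 -0.18  1.45 -0.62] F [ 0.5 -0.3  0.6] w 0.0518
rad 0.1037 ang 60.7
```

```bash
python3 -m jog '[[0,0,0.015,0,3,0.7],[0,0,0.015,0.4,3,0.7],[0,0,0.015,0,0,0],[0,0.01,0,0,0,0],[0,0,0,0,0,0]]'
python3 -c "
from h import *
from bench import r
go(r.read_state(),[.601,-.133,.15])
c=r.camera('top');np.savez('pics/t1.npz',**c)
cv2.imwrite('pics/t1.png',cv2.resize(c['image'][100:260,300:460],None,fx=3.5,fy=3.5)[:,:,::-1])"
```

```text
time: 3.68
ee_pos: [0.6004, -0.133, 0.2347]
eef_rot: [0.207, -0.676, 0.676, -0.206]
ft_force: [-0.3, 1.2, -1.6]
width: 0.0524
t 3.6833 p [ 0.6004 -0.133   0.2347] zyaw -56.0 ydir [-0.002 -0.001 -1.   ] shift mm [-0.7 84.7  0.4] q [-0.48  0.37  0.82  1.47 -0.27  1.42 -0.63] F [-0.3  1.2 -1.6] w 0.0524
rad 0.096 ang 35.3
```

View pics/t1.png

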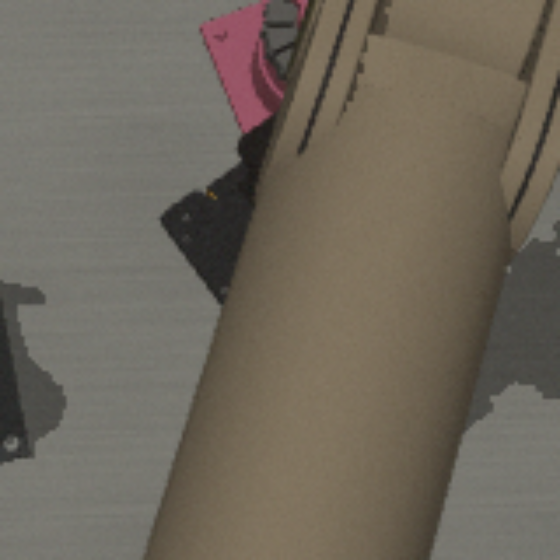

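The arm occludes the top view, so I will descend and check with the scene camera.

```bash
python3 -m jog '[[0,0.015,0,0,0,0],[0,0.015,0,0,0,0],[0,0.015,0,0,0,0],[0,0.01,0,0,0,0],[0,0.01,0,0,0,0],[0,0.01,0,0,0,0],[0,0.005,0,0,0,0],[0,0,0,0,0,0]]'
python3 -c "
from h import *
from bench import r
go(r.read_state(),[.601,-.133,.15])
c=r.camera('scene');w=r.camera('wrist')
cv2.imwrite('pics/s2.png',np.hstack([cv2.resize(c['image'][150:300,150:300],(400,400)),w['image'][:,120:520]])[:,:,::-1])"
```

```text
time: 4.4
ee_pos: [0.5997, -0.1282, 0.1525]
eef_rot: [-0.209, 0.676, -0.675, 0.209]
ft_force: [-0.5, -0.3, -0.2]
width: 0.052
t 4.4 p [ 0.5997 -0.1282  0.1525] zyaw -55.6 ydir [-0.     0.001 -1.   ] shift mm [1.6 2.5 4.7] q [-0.47  0.41  0.79  1.59 -0.3   1.27 -0.6 ] F [-0.5 -0.3 -0.2] w 0.052
rad 0.0984 ang 37.8
```

View pics/s2.png

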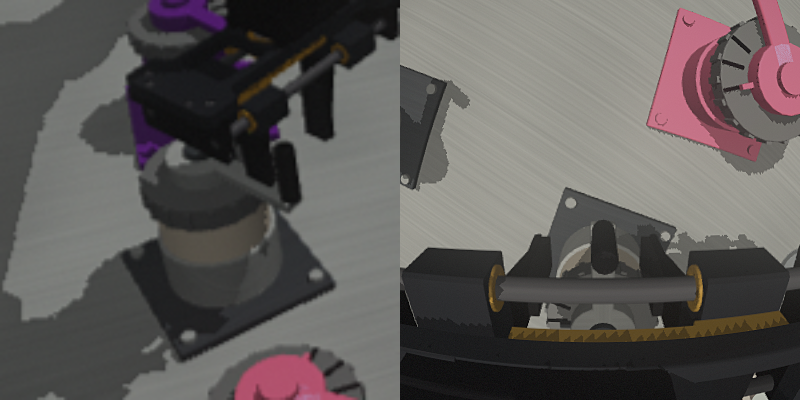

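The grip stands between the open fingers (wrist view about (603,245)). I will centre the tool slightly ahead, so that closing can only push clockwise, and grip gently.

```bash
python3 -m jog '[[0.001,0.003,0.006,0,0,0],[0,0,0,0,0,0]]'
python3 -m jog '[[0,0,0,0,0,0],[0,0,0,0,0,0],[0,0,0,0,0,0],[0,0,0,0,0,0],[0,0,0,0,0,0],[0,0,0,0,0,0]]' -1 15
python3 -c "
from h import *
from bench import r
go(r.read_state(),[.601,-.133,.15])"
```

```text
time: 4.67
ee_pos: [0.6036, -0.1346, 0.1516]
eef_rot: [-0.208, 0.676, -0.675, 0.21]
ft_force: [-0.6, -0.1, 0.0]
width: 0.0521
time: 5.17
ee_pos: [0.6044, -0.1356, 0.153]
eef_rot: [0.207, -0.675, 0.676, -0.21]
ft_force: [-1.3, 2.5, 0.4]
width: 0.02
t 5.1667 p [ 0.6044 -0.1356  0.153 ] zyaw -55.7 ydir [ 0.005  0.001 -1.   ] shift mm [ 1.4  3.  -4.1] q [-0.45  0.42  0.79  1.58 -0.31  1.27 -0.59] F [-1.3  2.5  0.4] w 0.02
rad 0.098 ang 32.7
```

```bash
cat > st.py <<'E'
from h import *
from bench import r
s=r.read_state();R=Ro.from_quat(s["eef_rot"]).as_matrix();p=s["ee_pos"];d=p[:2]-H;a=np.arctan2(d[1],d[0]);F=s["ft_force"]
t=np.array([np.sin(a),-np.cos(a)])
yaw=np.degrees(np.arctan2(R[1,2],R[0,2]))
print("T %.2f z %.4f rad %.4f ang %.1f yawerr %.1f tilt %s | Ftan %.1f Frad %.1f Fz %.1f w %.4f q7 %.2f"%(s["time"],p[2],np.hypot(*d),np.degrees(a),yaw-(np.degrees(a)-90),((np.array([0,0,-1])@R)[[0,2]]*57.3).round(1),-F[:2]@t,F[:2]@d/np.hypot(*d),F[2],s["width"],s["joint_positions"][6]))
E
python3 -m jog '[[0,0,0,0,0,0],[0,0,0,0,0,0]]' >/dev/null;python3 st.py
python3 -m jog '[[0,0,0.0066,0,4,0],[0,0,0.0066,0,4,0]]'>/dev/null;python3 st.py
python3 -m jog '[[0,0.001,0.0066,0,4,0],[0,0,0.0066,0,4,0]]'>/dev/null;python3 st.py
```

```text
T 5.33 z 0.1529 rad 0.0982 ang 33.3 yawerr 1.0 tilt [ 0.2 -0. ] | Ftan 0.9 Frad 0.0 Fz -0.4 w 0.0150 q7 -0.59
T 5.50 z 0.1524 rad 0.0987 ang 26.7 yawerr -0.4 tilt [0.2 0.2] | Ftan 1.3 Frad -2.7 Fz 2.1 w 0.0151 q7 -0.69
T 5.67 z 0.1517 rad 0.0993 ang 19.3 yawerr -1.2 tilt [0.1 0.3] | Ftan 1.4 Frad -3.3 Fz 1.7 w 0.0153 q7 -0.80
```

```bash
python3 -m jog '[[0.0015,0.001,0.005,0,3,0],[0.0005,0,0.005,0,3,0]]'>/dev/null;python3 st.py
python3 -m jog '[[0.0005,0.0005,0.0035,0,2,0],[0.0005,0,0.0035,0,2,0]]'>/dev/null;python3 st.py
python3 -m jog '[[0.0003,0.0005,0.0035,0,2,0],[0.0003,0,0.0035,0,2,0]]'>/dev/null;python3 st.py
```

```text
T 5.83 z 0.1519 rad 0.0991 ang 13.2 yawerr -1.5 tilt [0.3 0.2] | Ftan 1.7 Frad -2.2 Fz 2.3 w 0.0151 q7 -0.89
T 6.00 z 0.1521 rad 0.0988 ang 9.1 yawerr -1.5 tilt [0.3 0.3] | Ftan 2.6 Frad -1.7 Fz 2.6 w 0.0152 q7 -0.94
T 6.17 z 0.1522 rad 0.0987 ang 5.1 yawerr -1.7 tilt [0.4 0.3] | Ftan 1.1 Frad -1.0 Fz 1.8 w 0.0152 q7 -1.00
```

```bash
python3 -m jog '[[0.0003,0.0005,0.0035,0,2,0],[0.0003,0,0.0035,0,1.5,0]]'>/dev/null;python3 st.py
python3 -m jog '[[0.0003,0.0005,0.0035,0,1.5,0],[0.0003,0,0.0035,0,2,0]]'>/dev/null;python3 st.py
python3 -m jog '[[0.0003,0.0005,0.0035,0,1.5,0],[0.0003,0,0.0035,0,2,0]]'>/dev/null;python3 st.py
```

```text
T 6.33 z 0.1522 rad 0.0987 ang 1.3 yawerr -1.5 tilt [0.4 0.4] | Ftan 3.0 Frad -1.6 Fz 1.4 w 0.0155 q7 -1.04
T 6.50 z 0.1521 rad 0.0988 ang -2.0 yawerr -1.8 tilt [0.4 0.5] | Ftan 5.1 Frad -0.3 Fz 2.6 w 0.0150 q7 -1.09
T 6.67 z 0.1518 rad 0.0990 ang -4.9 yawerr -2.4 tilt [0.4 0.7] | Ftan 5.9 Frad -2.1 Fz 3.7 w 0.0152 q7 -1.13
```

Force is rising, so the nut has seated near 0…+1°. I'll check the pointer against the marks with the wrist camera.

```bash
python3 -c "
from h import *
from bench import r
w=r.camera('wrist');c=r.camera('scene')
cv2.imwrite('pics/w3.png',np.hstack([cv2.resize(c['image'][185:265,180:280],(400,320),interpolation=2),cv2.resize(w['image'][220:340,240:390],(400,320),interpolation=2)])[:,:,::-1])"
```

```text
(no output)
```

View pics/w3.png

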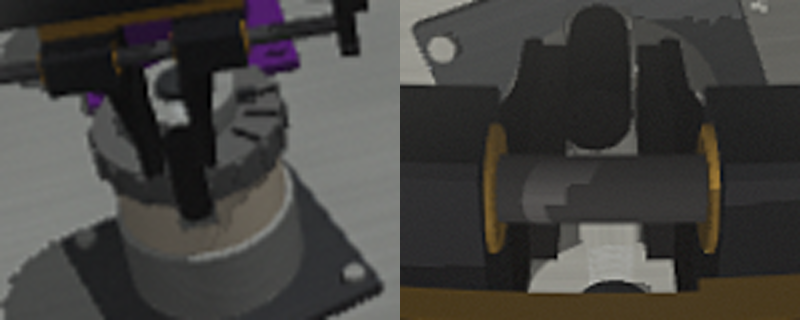

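The scene crop shows the marks on the nut at (255,105)-(265,130), but the pointer is hidden by the fingers. I'll continue by force in small steps.

```bash
python3 -m jog '[[0.0003,0.0005,0.0035,0,2,-0.2],[0.0003,0,0.0035,0,2,-0.2]]'>/dev/null;python3 st.py
python3 -m jog '[[0.0003,0.0005,0.0035,0,2,0],[0.0003,0,0.0035,0,2,0]]'>/dev/null;python3 st.py
python3 -m jog '[[0.0003,0.0005,0.003,0,2,0],[0.0003,0,0.003,0,2,0]]'>/dev/null;python3 st.py
```

```text
T 6.93 z 0.1516 rad 0.0988 ang -8.2 yawerr -3.0 tilt [0.  0.8] | Ftan 3.1 Frad -1.4 Fz 3.7 w 0.0151 q7 -1.18
T 7.10 z 0.1517 rad 0.0987 ang -12.9 yawerr -2.5 tilt [0.1 0.7] | Ftan -1.3 Frad -0.9 Fz 3.8 w 0.0153 q7 -1.24
T 7.27 z 0.1519 rad 0.0984 ang -18.7 yawerr -1.0 tilt [0.1 0.4] | Ftan -0.4 Frad -1.9 Fz 2.3 w 0.0153 q7 -1.29
```

```bash
python3 -m jog '[[0.0003,0,0.003,0,2,0],[0.0003,0,0,0,0,0]]'>/dev/null;python3 st.py
python3 -m jog '[[0.0003,0,0.0015,0,1,0],[0,0,0,0,0,0],[0,0,0,0,0,0]]'>/dev/null;python3 st.py
```

```text
T 7.43 z 0.1523 rad 0.0981 ang -22.2 yawerr 0.2 tilt [0.2 0.3] | Ftan 3.0 Frad 0.1 Fz 2.6 w 0.0150 q7 -1.32
T 7.68 z 0.1523 rad 0.0981 ang -23.0 yawerr 0.0 tilt [0.2 0.3] | Ftan 1.4 Frad 0.7 Fz 2.7 w 0.0149 q7 -1.33
```

```bash
python3 -m jog '[[0,0,0,0,0,0],[0,0,0,0,0,0],[0,0,0,0,0,0],[0,0,0,0,0,0],[0,0,0,0,0,0]]' 0.3;python3 st.py
python3 -m jog '[[0,-0.01,0,0,0,0],[0,-0.015,0,0,0,0],[0,-0.02,0,0,0,0],[0,-0.02,0,0,0,0],[0,-0.02,0,0,0,0],[0,-0.02,0,0,0,0],[0,-0.02,0,0,0,0]]';python3 st.py
python3 -c "
from h import *
from bench import r
go(r.read_state(),[.45,.25,.29])"
```

```text
time: 8.1
ee_pos: [0.6113, -0.2279, 0.1514]
eef_rot: [0.141, 0.694, -0.692, -0.139]
ft_force: [0.2, 0.5, 0.8]
width: 0.0411
T 8.10 z 0.1514 rad 0.0976 ang -23.8 yawerr 0.9 tilt [0.1 0.1] | Ftan 0.6 Frad -0.0 Fz 0.8 w 0.0411 q7 -1.33
time: 8.68
ee_pos: [0.6082, -0.2278, 0.2808]
eef_rot: [0.139, 0.693, -0.693, -0.142]
ft_force: [0.0, 0.3, 0.0]
width: 0.0566
T 8.68 z 0.2808 rad 0.0947 ang -24.5 yawerr 1.6 tilt [-0.3 -0. ] | Ftan 0.3 Frad -0.1 Fz 0.0 w 0.0566 q7 -1.38
t 8.6833 p [ 0.6082 -0.2278  0.2808] zyaw -112.9 ydir [-0.004  0.001 -1.   ] shift mm [ 332.    -7.9 -378.3] q [-0.38  0.52  1.03  1.29 -0.44  1.57 -1.38] F [0.  0.3 0. ] w 0.0566
rad 0.0947 ang -24.5
```

Clear of the grip. I'll move aside so the top camera can see the pointer.

```bash
python3 -m jog '[[0.014,0,-0.016,0,0,0],[0.02,0,-0.023,0,0,0],[0.02,0,-0.023,0,0,0],[0.02,0,-0.023,0,0,0],[0.02,0,-0.023,0,0,0],[0.02,0,-0.023,0,0,0],[0.02,0,-0.023,0,0,0],[0.02,0,-0.023,0,0,0],[0.02,0,-0.023,0,0,0],[0.02,0,-0.023,0,0,0],[0.02,0,-0.023,0,0,0],[0.02,0,-0.023,0,0,0]]'
python3 -m jog '[[0.02,0,-0.023,0,0,0],[0.02,0,-0.023,0,0,0],[0.02,0,-0.023,0,0,0],[0.02,0,-0.023,0,0,0],[0.02,0,-0.023,0,0,0],[0,0,0,0,0,0]]'
python3 -c "
from h import *
from bench import r
c=r.camera('top');np.savez('pics/t4.npz',**c);s=r.camera('scene');np.savez('pics/s4.npz',**s)
cv2.imwrite('pics/t4.png',np.hstack([cv2.resize(c['image'][155:245,355:445],(450,450),interpolation=2),cv2.resize(c['image'][100:300,200:340],(315,450))])[:,:,::-1])"
```

```text
time: 9.68
ee_pos: [0.4961, 0.1105, 0.2917]
eef_rot: [-0.15, -0.691, 0.692, 0.145]
ft_force: [0.7, 0.8, -0.2]
width: 0.0564
time: 10.18
ee_pos: [0.4468, 0.2672, 0.2961]
eef_rot: [0.149, 0.694, -0.689, -0.144]
ft_force: [-0.9, 1.0, -0.4]
width: 0.0566
```

View pics/t4.png

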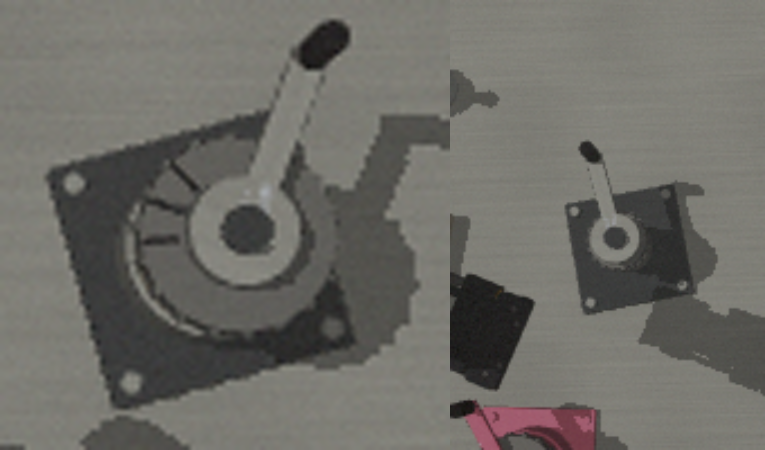

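```bash
python3 - <<'E'
from h import *
for n,marks,g in (("top0",[(155,213),(160,245),(180,285)],(135,68)),("t4",[(160,240),(165,206),(185,176)],None)):
    c=dict(np.load(f"pics/{n}.npz"));im=c["image"].astype(int)
    m=(im[150:200,360:440].max(2)<42).astype(np.uint8);_,l,st,ce=cv2.connectedComponentsWithStats(m)
    f=lambda p:round(float(np.degrees(np.arctan2(p[1]-H[1],p[0]-H[0]))),1)
    for k in range(1,len(st)):
        if 30<st[k,4]<150:
            x=ray(c,*(ce[k]+[360,150]),.164); print(n,"grip",ce[k]+[360,150],st[k,4],x.round(3),"ang",f(x),"rad",np.hypot(*(x[:2]-H)).round(4),"pointer",f(x)+90)
    print("marks",[(f(x),np.hypot(*(x[:2]-H)).round(3)) for x in (ray(c,355+u/5,155+v/5,.122) for u,v in marks)])
a,b=[dict(np.load(f"pics/{n}.npz"))["image"].astype(int) for n in("top0","t4")]
d=abs(a-b).max(2)[155:185,245:285];print("narrow diff px",(d>40).sum())
E
```

```text
top0 grip [381.58 168.44] 50 [ 0.601 -0.133  0.164] ang 34.9 rad 0.0961 pointer 124.9
marks [(74.2, np.float64(0.043)), (96.9, np.float64(0.039)), (130.1, np.float64(0.039))]
t4 grip [418.98181818 163.74545455] 55 [ 0.61  -0.225  0.164] ang -22.7 rad 0.0951 pointer 67.3
marks [(93.2, np.float64(0.039)), (67.2, np.float64(0.039)), (39.8, np.float64(0.039))]
narrow diff px 0
```

The pointer (67.3°) sits on the first-click mark (67.2°), and the narrow grip is unmoved. Handing in.

```bash
python3 -c "
from bench import r
print(r.close_job())"
```

```text
the job is handed in; nothing more can be done
None
```

I gripped the wide vessel's black grip with 15 N and swung the lever clockwise to the first click. I then let go and backed the arm well clear. The job was handed in at about 10 s.

**Force during the swing:** about 1–3 N at the grip while the nut turned. It rose to about 6 N once the nut seated, then faded and went slightly negative as the clutch snapped through.

**Click reached:** the lever moved from about +35° to −23° in the world frame. In the final top view the pointer works out at 67.3°, worked out as the lever angle plus 90°. That lies on the middle (first-click) mark at 67.2°; the start mark is at 93° and the second-click mark at 40°.

**Narrow vessel:** the image around its lever is unchanged from the start.

**Checks that were weaker:** during the swing the fingers hid the pointer from the wrist and scene cameras, so I stopped by force and angle. The measured force peak (5.9 N) was below the stated 7 N because I only read it between steps.

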